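Put the parcel marker back in its block and snap its cap on

TASK

The fat parcel marker was left standing uncapped on the mail counter: stand it, nib up, in the wide well of the marker block so that it rests on the bottom, and let go of it. Then take its cap, press it straight down onto the marker's neck until it clicks, and keep pressing past the click so that the cap sits fully home with no gap at the shoulder. Finish while still pressing down on the cap with a firm, steady push (5 N or more; do not let go or back off at the end), and leave everything else on the counter where it stands.

Things in the scene. Friction and masses are not known exactly. Their poses are not given: they have to be found in the camera images.
- marker: fat parcel marker standing upright on the counter, nib up, uncapped: round bare-aluminium barrel 30 mm in diameter, 112 mm tall, flat foot chamfered 1.5 mm, black bands near foot and shoulder; plastic neck and grey felt nib above, 136 mm in all; 60 to 120 g. Loose, can tip over. Origin: centre of its underside; z up along the axis.
- marker_shoulder (a point): centre of the marker's flat shoulder, 112 mm above its underside, where the cap's rim comes to rest. Above it: guide collar 24 mm across up to 2 mm, chamfered to 21 mm at 3.5 mm; neck 16 mm across; snap bead 20.4 mm across at 9.5 mm, tapering up to 16 mm across at 14 mm; nib 9 mm across up to 24 mm.
- cap: the marker's cap: black ribbed plastic, round, 32 mm in diameter, 42 mm tall, closed top, standing on its open mouth on the counter, the right way up for the marker; bore 25.6 mm across, 34 mm deep; about 40 g. Origin: centre of its open rim (underside); z up along the axis to the closed top.
- cap_catches (a point): centre of the ring of eight sprung catches inside the cap, 6.5 mm above its rim, 16.8 mm across from catch to catch. They meet the marker's bead with the rim about 7 mm above the shoulder; pressing then takes up to some 4 to 10 N, drops to about nothing with a click at 5 to 3 mm, then goes easily until the rim meets the shoulder and stops hard.
- block: marker block, dark wood, fixed to the counter, 200 mm long (its y), 70 mm deep (its x), 60 mm high: one wide well 33 mm across near its -y end, its centre 66 mm from the block's middle, and three narrow wells 17 mm across at y +14, +44 and +74 mm, each with a slim capped marker standing in it. All wells are 45 mm deep with flat floors. Origin: centre of its underside, z up.
- wide_well (a point): centre of the flat floor of the wide, empty well, 15 mm above the counter, 45 mm below the block's top; axes as the block's.
- slim_a: bystander: slim capped marker, 13 mm in diameter, 136 mm long, standing in the block's narrow well nearest to the wide one (80 mm from it), its top 151 mm above the counter. Origin: centre of its underside.
- slim_b: bystander: slim capped marker, 13 mm in diameter, 128 mm long, in the block's middle narrow well, its top 143 mm above the counter. Origin: centre of its underside.
- slim_c: bystander: slim capped marker, 13 mm in diameter, 140 mm long, in the block's farthest narrow well, its top 155 mm above the counter. Origin: centre of its underside.
- glue_stick: bystander: white glue stick with black foot, 31 mm in diameter, 98 mm tall, standing upright, capped. Origin: centre of its underside.
- stamp: bystander: wooden rubber stamp, base 36 by 62 by 10 mm with an upright turned handle, 78 mm tall. Origin: centre of its underside.
- tape_roll: bystander: roll of packing tape lying flat, 104 mm across, 48 mm tall. Origin: centre of its underside.
- stapler: bystander: black desk stapler, 145 mm long (its x), 36 mm wide, about 55 mm tall. Origin: centre of its underside.
Things that resemble listed ones, but are neither listed nor needed, are in the scene too. There is more than one size of the cap; the job needs the largest.

How it is judged:
On the way, in this order (a step that is already met when the one before it is completed fails the run):
1. the marker stands on the floor of the wide well, nib up and let go, still uncapped (z of marker in the frame of wide_well between -0.003 and 0.003 m and horizontal distance between marker and wide_well below 0.006 m and angle between marker's own z axis and vertical below 0.07 rad and contact force between the fingers and marker below 0.05 N and linear speed of marker below 0.05 m/s and distance between cap and marker_shoulder above 0.03 m), for 0.2 s.
2. the cap is home on the marker's shoulder, past the click, and is still being pressed down (z of marker in the frame of wide_well between -0.003 and 0.003 m and horizontal distance between marker and wide_well below 0.006 m and angle between marker's own z axis and vertical below 0.07 rad and z of cap in the frame of marker_shoulder between -0.002 and 0.0016 m and horizontal distance between cap and marker_shoulder below 0.003 m and angle between the z axis of cap and the z axis of marker, either way round below 0.07 rad and contact force between marker and block above 5 N and contact force between the fingers and cap above 1 N), for 0.5 s.
At the end, for the whole second after the job is handed in: Marker on the floor of the wide well (3 mm in height, 6 mm sideways, 0.07 rad), let go before it was capped; cap rim on its shoulder (gap under 1.6 mm, 3 mm sideways, 0.07 rad); fingers on the cap, and the push of the marker on the block (its weight of about 1.3 N included) over 5 N to the end (all of step 2); the arm keeps its last pose, push and grip.
It fails at once if the glue stick is shoved out of place or knocked over (distance of glue_stick from where it was at the start of the episode above 0.025 m or angle between glue_stick's own z axis and vertical above 0.5 rad).
It fails at once if the stamp is shoved out of place or knocked over (distance of stamp from where it was at the start of the episode above 0.025 m or angle between stamp's own z axis and vertical above 0.5 rad).
It fails at once if the tape roll is shoved out of place or knocked over (distance of tape_roll from where it was at the start of the episode above 0.025 m or angle between tape_roll's own z axis and vertical above 0.5 rad).
It fails at once if the stapler is shoved out of place or knocked over (distance of stapler from where it was at the start of the episode above 0.025 m or angle between stapler's own z axis and vertical above 0.5 rad).
It fails at once if a slim marker is pulled from its well (distance of any of slim_a, slim_b, slim_c from where it was at the start of the episode above 0.02 m).
It also fails if it takes over 72 s, if anything falls off the work surface, if the arm or the gripper's body presses on something with over 40 N, if the wrist force passes 120 N, or if a joint passes its speed limit or range.

ROBOT

A 7-joint arm with a two-finger parallel gripper is mounted at the origin on the work surface. World frame = base frame: x ahead of the robot, y to its left, z up, the work surface at z = 0. Lengths are in m, angles in rad, forces in N, time in s.
With the tool pointing down it reaches from about 0.4 to 0.85 m from the base axis. Payload 4.5 kg.
Tool frame: the origin (TCP) lies at the very end of the fingers, on their centre line; the grasp point (between the pads) lies grasp_offset behind it (grasp_offset is the distance from the TCP to the grasp point, in m); z points along the fingers, y is the line along which they close (so a half turn about z gives the same grasp; the last joint's range is limited). The gripper opens to 88 mm and grips with 3 to 60 N. Pads are 18 mm wide; open, the fingers measure 123 mm over their backs; the gripper's body (75 mm by 187 mm) begins 45 mm behind the grasp point.
Start: joints at [1.161, 0.689, -0.195, 1.565, 0.157, 0.902, -0.215], TCP at [0.268, -0.564, 0.239] pointing down, gripper open.
Joint ranges: [-3.01, 3.01], [-0.46, 2.08], [-1.47, 1.51], [0.13, 2.56], [-1, 4.14], [0.04, 2.09], [-2.66, 2.66]. Speed limits (rad/s): [2.57, 2.57, 3.14, 3.14, 3.14, 3.14, 3.14].

INTERFACE

Orientations are given as a unit quaternion [x, y, z, w].
In Python, from workcell import * gives the robot as it stands.
- The arm moves only by the tool step_arm, never from a script. Its arguments are lists of equal length, an entry for each row: "travel": the shift along the tool's x, y, z in units of 50 mm (1.0 is 50 mm), a list of three; "angular": the turn, a rotation vector about the tool's x, y, z in units of pi/2 rad (1.0 is pi/2 rad), a list of three; "gripper": the opening, from 0 (shut) to 1 (fully open). A call has 1 to 8 rows; each row shifts and turns the commanded pose from where the row before left it, along the tool's axes as they then stand; what a row does not reach is not made up. A row lasts 1/8 s, in which the tool goes at most 62.5 mm and 10.7 degrees, less where a joint would pass 70% of its speed; a pose out of reach is approached as far as the arm can. A call with a number of a shift or a turn outside -1 to 1 is refused whole. A call with a gripper value outside its range is refused whole. The fingers move at their own pace and stop on an object; "squeeze" is the grip in N (left out, the last holds). Time passes only in rows, so rows that do not move let the fingers close. It gives the time, the measured TCP pose, the force, the opening and the grip force at its end, in the units of the state.
- sense(): the state, without advancing time (a new reading comes with each control period).
- camera(name): name is "side" or "top"; returns the picture (420x560x3 uint8, red, green, blue); there is no depth.
- get_calibration(name): a dict with "fx", "fy", "cx", "cy" (pixels), "eye" and "rotation" of the camera in the world. Camera axes: x right, y down, z forward; pixel columns grow to the right and rows downward; lengths in m; the calibration is good to about 2 mm. A picture is of the moment at which its call begins. get_calibration takes no time and is no camera call.
- sign_off(): hands the job in; it is judged then, once.
The state is a dict: "t": time; "q": joint angles; "dq": joint speeds; "tau": joint torques, N m; "tcp_pos": TCP position; "eef_rot": TCP orientation; "wrist_force": force on the tool from outside, world axes, zero at the start; "ft_torque": the same for the moment, N m; "opening": finger opening in m; "grasp_force": force on a finger pad.
Only numpy, scipy, OpenCV 4.12 (cv2) and the standard library are available. Lean on these libraries where they do the work, as an engineer would, in place of code of your own. Each camera call takes 0.05 s, during which the arm holds its last target. There are 200 camera calls.

## Working session

There is one attempt and no reset: what is moved stays moved. The work goes in short steps, Python scripts to look and compute and a tool call to move; the robot and the scene stay as the last step left them, time stands still between calls to the robot, and variables do not carry over. Pictures are saved under pics/ and viewed, at most 13 in all, crops included, and the job is handed in when it is done.

Besides the shell and the picture viewer there is one more tool, called after "Emit:" as a command line: name --argument value ..., lists and objects as JSON in quotes. step_arm: Moves the arm, as the interface text tells. Shifts and turns lie within -1 to 1; 1 stands for 50 mm of shift or pi/2 rad of turn. Its arguments: {"type":"object","properties":{"travel":{"type":"array"},"angular":{"type":"array"},"gripper":{"type":"array"},"squeeze":{"type":"number"}},"required":["travel","angular","gripper"]}

```bash
mkdir -p pics
python3 - <<'E'
from workcell import *
import cv2,numpy as np
s=sense();print({k:np.round(s[k],3).tolist() for k in s})
for n in("side","top"):
    c=get_calibration(n);print(n,{k:np.round(c[k],4).tolist() for k in c})
    cv2.imwrite(f"pics/{n}0.png",cv2.cvtColor(camera(n),cv2.COLOR_RGB2BGR))
E
```

```text
{'t': 0.0, 'q': [1.161, 0.69, -0.195, 1.566, 0.157, 0.902, -0.215], 'dq': [0.0, -0.0, 0.0, -0.002, -0.001, 0.001, -0.0], 'tau': [0.0, -52.756, -1.267, -15.343, -0.053, 0.007, 0.0], 'tcp_pos': [0.268, -0.564, 0.238], 'eef_rot': [0.975, 0.22, -0.0, -0.001], 'wrist_force': [0.26, -0.101, -0.159], 'ft_torque': [-0.019, -0.029, 0.012], 'grasp_force': 0.0, 'opening': 0.088}
side {'fx': 524.5396, 'fy': 524.5396, 'cx': 268.1625, 'cy': 218.6949, 'eye': [0.4656, -0.9262, 0.7721], 'rotation': [0.8899, -0.0478, 0.0324, -0.4525]}
top {'fx': 399.4849, 'fy': 399.4849, 'cx': 271.9758, 'cy': 204.9178, 'eye': [0.4065, -0.0281, 1.2065], 'rotation': [0.7113, -0.699, 0.0406, -0.0608]}
```

View pics/side0.png

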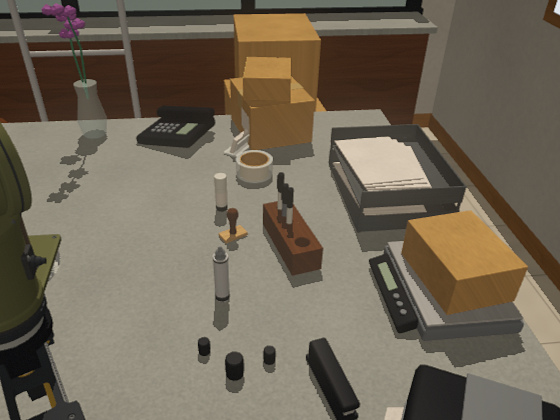

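View pics/top0.png

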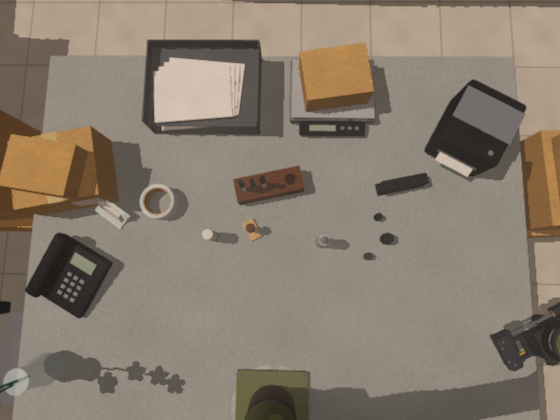

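Side view: the marker stands at about (222,275). The caps are at (204,346), (234,366) and (269,355), the middle one being the biggest. The well mouth is at (302,242). In the top view the marker is at (323,241), the caps at (378,217), (387,239) and (368,257), and the well at (290,179).

Possible mix-ups:
- **Marker:** the glue stick at side (221,190) is white, not aluminium with a nib.
- **Cap:** the small caps at side (204,346) and (269,355). I choose (234,366).

Next are a close crop and the measurements.

```bash
cat > h.py <<'E'
import cv2,numpy as np
from scipy.spatial.transform import Rotation as R
from workcell import *
def ray(n,uv):
    c=get_calibration(n);d=np.array([(uv[0]-c["cx"])/c["fx"],(uv[1]-c["cy"])/c["fy"],1.])
    return np.array(c["eye"]),R.from_quat(c["rotation"]).apply(d)
def plane(n,uv,z):
    e,d=ray(n,uv);return e+d*(z-e[2])/d[2]
def tri(a,b):
    e,d=ray("side",a);f,g=ray("top",b)
    A=np.stack([d,-g],1);s=np.linalg.lstsq(A,f-e,rcond=None)[0]
    p,q=e+s[0]*d,f+s[1]*g;return (p+q)/2,np.linalg.norm(p-q)
def proj(n,p):
    c=get_calibration(n);v=R.from_quat(c["rotation"]).inv().apply(np.array(p)-c["eye"])
    return np.array([c["cx"]+c["fx"]*v[0]/v[2],c["cy"]+c["fy"]*v[1]/v[2]])
def blobs(img,box,lo,hi,amin=15):
    x0,y0,x1,y1=box;h=cv2.cvtColor(img,cv2.COLOR_RGB2HSV)[y0:y1,x0:x1]
    n,l,st,ce=cv2.connectedComponentsWithStats(cv2.inRange(h,lo,hi))
    return [((ce[i]+[x0,y0]).round(1).tolist(),(st[i][:4]+[x0,y0,0,0]).tolist(),int(st[i][4])) for i in range(1,n) if st[i][4]>=amin]
E
python3 - <<'E'
from h import *
S=camera("side");T=camera("top")
cv2.imwrite("pics/S.png",cv2.cvtColor(S,cv2.COLOR_RGB2BGR));cv2.imwrite("pics/T.png",cv2.cvtColor(T,cv2.COLOR_RGB2BGR))
def cr(I,x,y,w,h,k):return cv2.resize(I[y:y+h,x:x+w],None,fx=k,fy=k,interpolation=cv2.INTER_NEAREST)
a=cr(S,190,240,100,150,4)
b=np.vstack([cr(T,300,205,100,60,4),cr(T,225,160,100,60,4)[:180],cr(S,255,190,100,90,4)[60:240]])
b=b[:600]
pad=np.zeros((600,400,3),np.uint8);pad[:len(b)]=b
cv2.imwrite("pics/crop.png",cv2.cvtColor(np.hstack([a,pad]),cv2.COLOR_RGB2BGR))
print("dark side",blobs(S,(190,240,290,390),(0,0,0),(179,255,55)))
print("dark top",blobs(T,(300,205,400,265),(0,0,0),(179,255,55),8))
print("wood side",blobs(S,(255,190,330,280),(0,70,20),(20,255,255)))
print("wood top",blobs(T,(225,160,310,210),(0,70,20),(20,255,255)))
E
```

```text
dark side [([222.2, 298.5], [216, 296, 13, 5], 37), ([203.6, 346.6], [198, 338, 12, 18], 183), ([269.0, 357.5], [264, 348, 11, 17], 133), ([234.1, 369.0], [225, 353, 19, 28], 326)]
dark top [([382.8, 239.0], [381, 235, 5, 9], 16)]
wood side [([292.6, 239.5], [263, 201, 60, 75], 2612)]
wood top [([270.2, 184.7], [233, 166, 72, 38], 1633)]
```

View pics/crop.png

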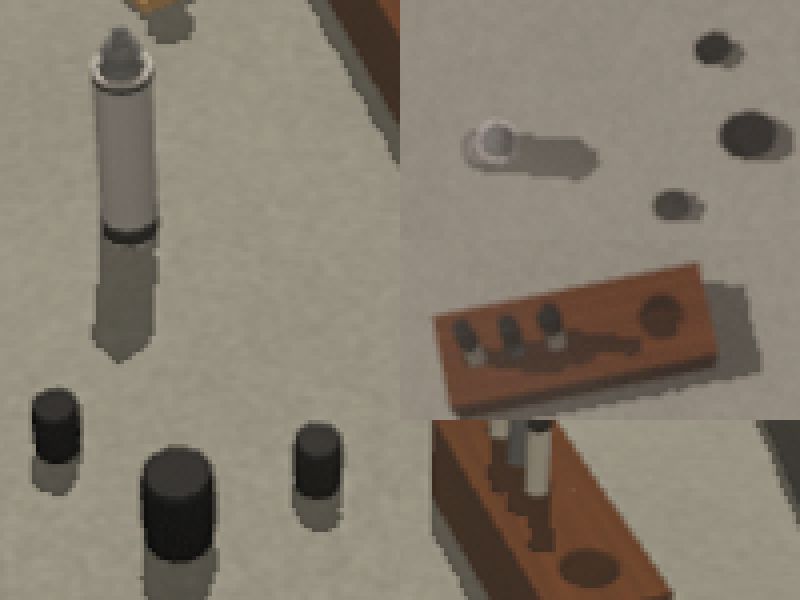

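The crop confirms the choice: the cap at side (234,366) is clearly the widest, with its top disc at about (234,357). The marker's shoulder ring is at side (220,257) and top (323.7,240). The well mouth is at side (301.7,242) and top (289.7,178.2).

Run:
```python
from h import *
S=cv2.imread("pics/S.png")[:,:,::-1];T=cv2.imread("pics/T.png")[:,:,::-1]
def big(I,box,lo,hi,k=8):
    x0,y0,x1,y1=box;g=cv2.cvtColor(np.ascontiguousarray(I[y0:y1,x0:x1]),cv2.COLOR_RGB2HSV)
    g=cv2.resize(g[:,:,2],None,fx=k,fy=k,interpolation=cv2.INTER_CUBIC)
    m=cv2.inRange(g,lo,hi);cs=cv2.findContours(m,cv2.RETR_EXTERNAL,cv2.CHAIN_APPROX_NONE)[0]
    c=max(cs,key=cv2.contourArea);(u,v),ax,an=cv2.fitEllipse(cv2.convexHull(c))
    return [round(u/k-.5+x0+.5/k,2),round(v/k-.5+y0+.5/k,2)],[round(a/k,1) for a in ax],round(an)
V=lambda I,b:cv2.cvtColor(np.ascontiguousarray(I[b[1]:b[3],b[0]:b[2]]),cv2.COLOR_RGB2HSV)[:,:,2]
print("capS");print(V(S,(223,350,246,384)))
print("capT");print(V(T,(379,231,398,247)))
print("wellT");print(V(T,(281,172,300,186)))
print("wellS");print(V(S,(290,234,314,251)))
b=tri((220,256.75),(323.75,240));print("shoulder",b)
b=tri((301.75,242),(289.75,178.25));print("well",b)
b=tri((234,357.25),(387,238.5));print("cap",b)
```

```text
capS
[[150 148 148 149 148 147 148 151 152 150 150 150 151 151 151 151 152 154
  154 152 150 150 151]
 [151 151 152 154 155 154 153 156 143 108 111 112 113 121 141 155 154 154
  153 153 152 150 152]
 [152 152 152 155 157 158 147 109  74  62  64  64  64  67  86 100 109 140
  153 152 151 151 153]
 [151 150 150 151 142 102  80  62  50  55  56  55  55  55  55  59  57  96
  143 156 152 152 154]
 [152 153 155 143  93  49  52  54  57  57  57  56  56  57  56  55  54  55
   99 144 155 152 156]
 [154 154 145  95  50  52  56  57  56  56  57  56  57  57  57  57  56  53
   54 111 157 153 153]
 [152 154 139  58  52  56  56  57  57  57  56  57  57  56  57  57  58  57
   48  70 127 153 151]
 [150 147 115  40  56  57  56  57  58  56  56  56  57  56  57  57  57  57
   50  64 122 154 150]
 [151 146 111  42  56  57  56  57  55  57  56  56  57  56  57  55  56  58
   50  46 111 154 149]
 [153 139  68  38  57  56  56  57  56  56  57  57  56  57  56  57  58  57
   51  30  90 143 150]
 [156 139  42  33  53  57  58  57  56  57  56  56  57  55  56  57  57  57
   46  21  79 138 153]
 [153 137  39  26  46  58  5
[... 5939 characters left out ...]
  107 110 111 110 109 105]
 [107 105 106 108 111 112 114 113 111 107 106 105 103 103 102 102 104 108
  108 109 110 111 110 108]
 [108 107 105 106 110 111 112 113 111 110 109 109 109 108 107 106 106 107
  108 108 109 112 111 110]
 [ 96 107 105 107 109 111 112 113 112 111 109 108 109 109 107 106 105 105
  107 108 109 111 114 112]
 [ 84 110 107 106 107 110 112 113 114 112 109 109 109 109 108 108 107 106
  108 109 106  93  93  86]]
shoulder (array([ 0.4707524 , -0.13849328,  0.10907415]), np.float64(0.001211013842426531))
well (array([ 0.65175944, -0.04417193,  0.05715232]), np.float64(0.0006690890594331555))
cap (array([ 0.48351224, -0.32812136,  0.03886859]), np.float64(0.0033888294479543987))
```

Run:
```python
from h import *
for nm,a,b,z in(("shoulder",(220,256.75),(323.75,240),.112),("well",(301.9,241.7),(289.8,178.4),.06),("captop",(234.2,357.5),(388,238.4),.042)):
    t,e=tri(a,b);print(nm,plane("side",a,z).round(4),plane("top",b,z).round(4),t.round(4),round(e,4))
print("mfoot",plane("side",(222.3,297.5),0.0).round(4))
# block axis dir: wide well to slim wells from top-view block edges
p=plane("top",(233.5,199.5-15),.06);
s=sense();M=R.from_quat(s["eef_rot"]).as_matrix();print(M.round(3),s["tcp_pos"])
import workcell;print([k for k in dir(workcell) if "off" in k.lower()], getattr(workcell,"grasp_offset",None))
```

```text
shoulder [ 0.4713 -0.1419  0.112 ] [ 0.47   -0.1382  0.112 ] [ 0.4708 -0.1385  0.1091] 0.0012
well [ 0.6512 -0.0468  0.06  ] [ 0.651  -0.0443  0.06  ] [ 0.6516 -0.0443  0.058 ] 0.0002
captop [ 0.4854 -0.3311  0.042 ] [ 0.482  -0.3302  0.042 ] [ 0.4837 -0.3304  0.041 ] 0.0034
mfoot [ 0.4717 -0.1398 -0.    ]
[[ 0.903  0.429 -0.   ]
 [ 0.429 -0.903  0.001]
 [-0.    -0.001 -1.   ]] [ 0.26821445 -0.56414644  0.23824831]
['grasp_offset', 'sign_off'] 0.0187
```

Emit:
step_arm --travel '[[0, 0, 0], [0, 0, 0], [0, 0, 0], [0, 0, 0], [0, 0, 0], [0, 0, 0], [0, 0, 0], [0, 0, 0]]' --angular '[[0, 0, -0.105], [0, 0, -0.105], [0, 0, -0.105], [0, 0, -0.105], [0, 0, -0.105], [0, 0, -0.105], [0, 0, -0.105], [0, 0, -0.105]]' --gripper '[0.8, 0.8, 0.8, 0.8, 0.8, 0.8, 0.8, 0.8]'

```text
t: 1.2
tcp_pos: [0.2681, -0.5644, 0.2385]
eef_rot: [0.634, 0.773, 0.0, -0.0]
wrist_force: [0.4, 0.6, -0.9]
opening: 0.0707
grasp_force: 0.0
```

```bash
cat >> h.py <<'E'
def go(p):
    "needed shift to p in tool axes, units of 50 mm; tilt of tool"
    s=sense();r=R.from_quat(s["eef_rot"]);M=r.as_matrix()
    print("t",s["t"],"tcp",np.round(s["tcp_pos"],4),"y-axis deg",np.degrees(np.arctan2(M[1,1],M[0,1])).round(2),"z",M[:,2].round(4),"F",np.round(s["wrist_force"],2),"open",round(s["opening"],4),"grip",round(s["grasp_force"],1))
    print("need",(r.inv().apply(np.array(p)-s["tcp_pos"])/.05).round(3),"untilt rotvec units",(r.inv().apply(np.cross(M[:,2],[0,0,-1]))/(np.pi/2)).round(4))
E
python3 -c "
from h import *
go([.4707,-.140,.238])"
```

```text
t 1.2 tcp [ 0.2681 -0.5644  0.2385] y-axis deg 11.33 z [-4.e-04  4.e-04 -1.e+00] F [ 0.35  0.6  -0.85] open 0.0707 grip 0.0
need [7.526 5.64  0.011] untilt rotvec units [-0.0002 -0.0003 -0.    ]
```

Emit:
step_arm --travel '[[0.75, 0.56, 0], [0.75, 0.56, 0], [0.75, 0.56, 0], [0.75, 0.56, 0], [0.75, 0.56, 0], [0.75, 0.56, 0], [0.75, 0.56, 0], [0.75, 0.56, 0]]' --angular '[[0, 0, 0], [0, 0, 0], [0, 0, 0], [0, 0, 0], [0, 0, 0], [0, 0, 0], [0, 0, 0], [0, 0, 0]]' --gripper '[0.8, 0.8, 0.8, 0.8, 0.8, 0.8, 0.8, 0.8]'

```text
t: 2.2
tcp_pos: [0.4313, -0.2259, 0.2387]
eef_rot: [0.636, 0.772, -0.0, 0.0]
wrist_force: [0.5, 0.7, -0.4]
opening: 0.0706
grasp_force: 0.0
```

Emit:
step_arm --travel '[[0.75, 0.56, 0], [0.75, 0.56, 0], [0, 0, 0], [0, 0, 0]]' --angular '[[0, 0, 0], [0, 0, 0], [0, 0, 0], [0, 0, 0]]' --gripper '[0.8, 0.8, 0.8, 0.8]'

```text
t: 2.7
tcp_pos: [0.4709, -0.1436, 0.2385]
eef_rot: [0.636, 0.772, -0.001, -0.0]
wrist_force: [-0.5, -1.0, -0.2]
opening: 0.0705
grasp_force: 0.0
```

```bash
python3 -c "
from h import *
go([.4707,-.140,.082])
S=camera('side')
print(proj('side',sense()['tcp_pos']))
cv2.imwrite('pics/s1.png',cv2.resize(S[130:330,120:387],None,fx=3,fy=3)[:,:,::-1])"
```

```text
t 2.7 tcp [ 0.4709 -0.1436  0.2385] y-axis deg 11.01 z [-1.1e-03 -9.0e-04 -1.0e+00] F [-0.51 -0.99 -0.24] open 0.0705 grip 0.0
need [0.074 0.013 3.13 ] untilt rotvec units [-0.0008  0.0004  0.    ]
[216.90314207 203.67943993]
```

View pics/s1.png

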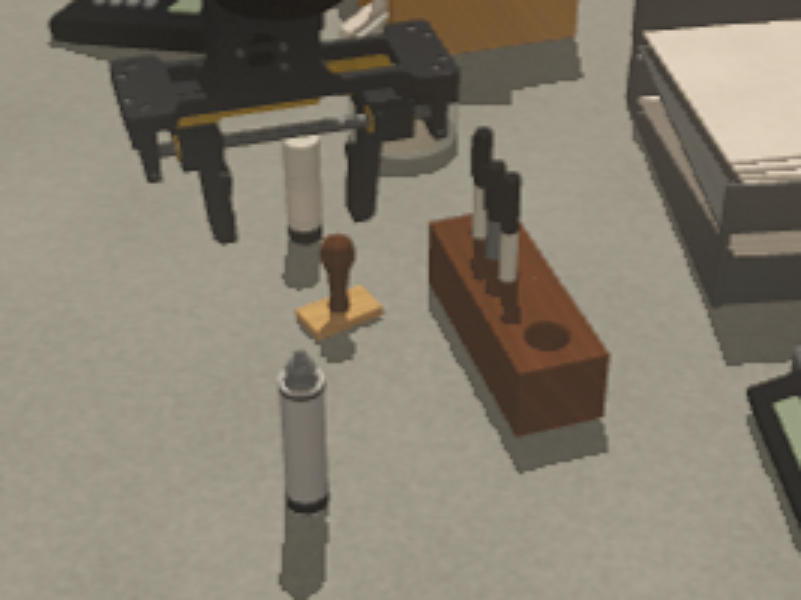

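Fingertips straddle the line above the marker: tip midpoint is about (218,206) against a projected (217,204). The marker is at side (222,275), undisturbed. Descending.

Emit:
step_arm --travel '[[0.07, 0.01, 0.6], [0, 0, 0.6], [0, 0, 0.6], [0, 0, 0.6], [0, 0, 0.5], [0, 0, 0.23], [0, 0, 0], [0, 0, 0]]' --angular '[[0, 0, 0], [0, 0, 0], [0, 0, 0], [0, 0, 0], [0, 0, 0], [0, 0, 0], [0, 0, 0], [0, 0, 0]]' --gripper '[0.8, 0.8, 0.8, 0.8, 0.8, 0.8, 0.8, 0.8]'

```text
t: 3.75
tcp_pos: [0.4717, -0.1398, 0.0829]
eef_rot: [0.636, 0.772, 0.0, 0.001]
wrist_force: [0.3, 0.1, 0.2]
opening: 0.0702
grasp_force: 0.0
```

Emit:
step_arm --travel '[[0, 0, 0], [0, 0, 0], [0, 0, 0], [0, 0, 0], [0, 0, 0], [0, 0, 0], [0, 0, 0], [0, 0, 0]]' --angular '[[0, 0, 0], [0, 0, 0], [0, 0, 0], [0, 0, 0], [0, 0, 0], [0, 0, 0], [0, 0, 0], [0, 0, 0]]' --gripper '[0.6, 0.5, 0.45, 0.4, 0.36, 0.3, 0.2, 0.2]' --squeeze 15

```text
t: 4.75
tcp_pos: [0.4713, -0.1393, 0.0822]
eef_rot: [0.636, 0.772, 0.0, 0.0]
wrist_force: [-0.6, 0.4, 0.2]
opening: 0.0295
grasp_force: 15.0
```

```bash
python3 -c "
from h import *
go([.4707,-.140,.238])
S=camera('side');T=camera('top')
a=cv2.resize(S[200:320,170:270],None,fx=4,fy=4);b=cv2.resize(T[180:300,270:370],None,fx=4,fy=4)
cv2.imwrite('pics/s2.png',np.hstack([a,b])[:,:,::-1])"
```

```text
t 4.75 tcp [ 0.4713 -0.1393  0.0822] y-axis deg 11.03 z [ 1.e-04 -0.e+00 -1.e+00] F [-0.6   0.38  0.25] open 0.0295 grip 15.0
need [-0.011 -0.015 -3.116] untilt rotvec units [ 0.0001  0.     -0.    ]
```

View pics/s2.png

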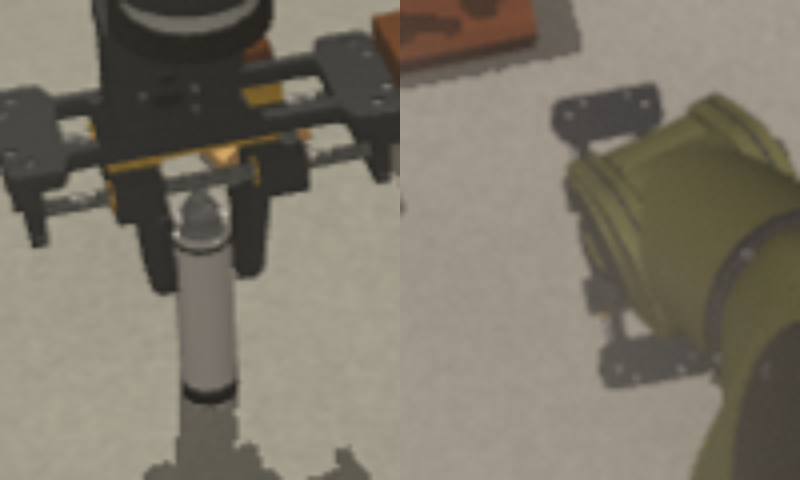

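Gripped: the opening is 29.5 mm and the marker upright, shoulder at (220,256.5) as before. Lifting and carrying it by the relative vector of about (0.1805, 0.0945).

Emit:
step_arm --travel '[[0, 0, -0.4], [0, 0, -0.6], [0, 0, -0.6], [0, 0, -0.3], [0, 0, 0]]' --angular '[[0, 0, 0], [0, 0, 0], [0, 0, 0], [0, 0, 0], [0, 0, 0]]' --gripper '[0.2, 0.2, 0.2, 0.2, 0.2]'

```text
t: 5.48
tcp_pos: [0.4718, -0.1395, 0.178]
eef_rot: [0.636, 0.772, 0.0, 0.001]
wrist_force: [-0.5, 0.8, -1.6]
opening: 0.0293
grasp_force: 15.0
```

```bash
python3 -c "
from h import *
go([.6518,-.0448,.177])"
```

```text
t 5.475 tcp [ 0.4718 -0.1395  0.178 ] y-axis deg 11.01 z [ 2.e-03 -6.e-04 -1.e+00] F [-0.48  0.82 -1.57] open 0.0293 grip 15.0
need [1.172 3.896 0.025] untilt rotvec units [0.0012 0.0006 0.    ]
```

Emit:
step_arm --travel '[[0.1, 0.35, 0], [0.2, 0.65, 0], [0.2, 0.65, 0], [0.2, 0.65, 0], [0.2, 0.65, 0], [0.17, 0.6, 0], [0.1, 0.35, 0], [0, 0, 0]]' --angular '[[0, 0, 0], [0, 0, 0], [0, 0, 0], [0, 0, 0], [0, 0, 0], [0, 0, 0], [0, 0, 0], [0, 0, 0]]' --gripper '[0.2, 0.2, 0.2, 0.2, 0.2, 0.2, 0.2, 0.2]'

```text
t: 6.48
tcp_pos: [0.6515, -0.0434, 0.1756]
eef_rot: [0.635, 0.772, -0.0, -0.001]
wrist_force: [-0.3, 0.8, -1.8]
opening: 0.0296
grasp_force: 15.0
```

Emit:
step_arm --travel '[[0, 0, 0.2], [0, 0, 0], [0, 0, 0]]' --angular '[[0, 0, 0], [0, 0, 0], [0, 0, 0]]' --gripper '[0.2, 0.2, 0.2]'

```text
t: 6.85
tcp_pos: [0.651, -0.0452, 0.167]
eef_rot: [0.636, 0.772, -0.0, -0.0]
wrist_force: [-0.2, 0.3, -1.7]
opening: 0.0297
grasp_force: 15.0
```

```bash
python3 -c "
from h import *
go([.6518,-.0448,.15])
S=camera('side');T=camera('top')
cv2.imwrite('pics/S3.png',S[:,:,::-1])
a=cv2.resize(S[160:280,230:350],None,fx=5,fy=5);b=cv2.resize(T[140:220,250:290],None,fx=5,fy=5)
cv2.imwrite('pics/s3.png',a[:,:,::-1])
p=sense()['tcp_pos'];print('expect foot/shoulder',proj('side',p-[0,0,.0822]),proj('side',p+[0,0,.0298]),'well',proj('side',[.6512,-.0468,.06]))"
```

```text
t 6.85 tcp [ 0.651  -0.0452  0.167 ] y-axis deg 11.0 z [-7.e-04 -4.e-04 -1.e+00] F [-0.25  0.27 -1.72] open 0.0297 grip 15.0
need [0.005 0.018 0.341] untilt rotvec units [-0.0005  0.0002  0.    ]
expect foot/shoulder [302.48332081 231.96841569] [305.40543245 188.14987605] well [301.91520502 241.71202497]
```

View pics/s3.png

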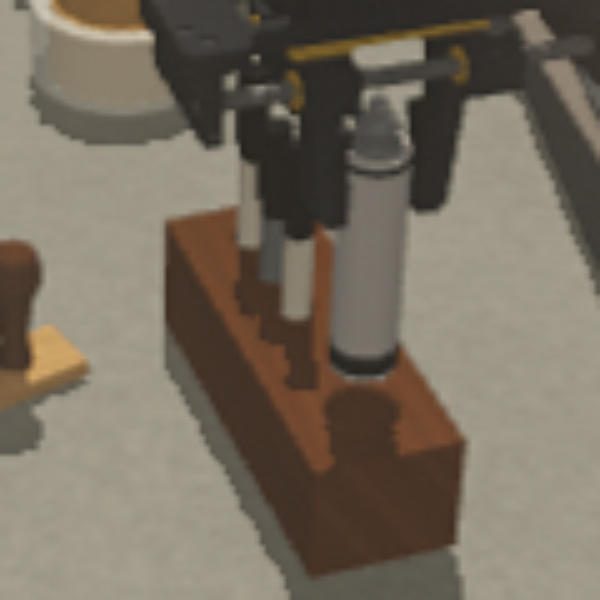

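Run:
```python
from h import *
p=sense()["tcp_pos"];f=plane("side",(302.3,231.6),p[2]-.0822);print(f)
S=cv2.imread("pics/S3.png")
print(S[226:240,293:313].max(2))
M=R.from_quat(sense()["eef_rot"])
print((M.inv().apply([.6512-f[0],-.0468-f[1],0])/.05).round(3))
```

```text
[ 0.65124595 -0.04356095  0.08528214]
[[114 114 111 105 111 114 116 118 120 119 119 119 118 116 113 107 122 153
  160 157]
 [112 113 105  91 112 115 116 118 120 119 119 121 117 115 113 108 121 151
  160 158]
 [113 112 102  86 114 116 117 118 120 120 119 120 118 116 114 105 101 135
  157 158]
 [115 113  97  57  96 119 119 120 120 120 120 121 119 118 115  99  71 119
  153 158]
 [115 113  97  40  58  85 111 123 123 122 123 124 121 111  84  71  73 118
  142 160]
 [117 115  98  38  42  50  64  75  80  89  90  89  85  68  49  44  74 114
  125 149]
 [ 93 116 101  58  41  42  45  46  47  52  52  51  50  45  42  44  78 113
  112 130]
 [ 88 115 113  96  59  40  44  44  44  43  44  44  44  42  44  67 100 113
  110 117]
 [ 88 115 114 112 103  81  48  39  39  42  41  41  39  50  84 111 115 115
  111 112]
 [ 89 116 113 113 110 104 117 118  93  94  95  94 112 131 110 116 118 116
  114 112]
 [ 88 117 113 114 113 112 117 114 104 109 109 114 120 121 112 114 116 118
  115 111]
 [ 88 118 115 111 103  99  89  88  87  88  89  96 106 112 113 111 113 116
  117 115]
 [112 115 114  98  81  79  71  72  74  73  72  76  81  86  97 107 112 115
  117 117]
 [117 111  96  80  70  71  72  71  72  72  72  71  72  75  82  95 107 113
  117 117]]
[-0.063 -0.013  0.   ]
```

The picture shows the marker just above and nearly over the well: foot centre about (302.3,231.8), well (301.9,241.7). The error is at most 2 mm, in y. I nudge it slightly toward -y and go down slowly, watching the force.

Emit:
step_arm --travel '[[-0.02, 0.01, 0.3], [0, 0, 0.12], [0, 0, 0.1], [0, 0, 0.06], [0, 0, 0]]' --angular '[[0, 0, 0], [0, 0, 0], [0, 0, 0], [0, 0, 0], [0, 0, 0]]' --gripper '[0.2, 0.2, 0.2, 0.2, 0.2]'

```text
t: 7.58
tcp_pos: [0.6521, -0.0454, 0.138]
eef_rot: [0.636, 0.772, -0.0, -0.0]
wrist_force: [-0.3, 0.2, -1.5]
opening: 0.0294
grasp_force: 15.0
```

```bash
python3 -c "
from h import *
go([.6513,-.0455,.097]);print(sense()['ft_torque'])"
```

```text
t 7.575 tcp [ 0.6521 -0.0454  0.138 ] y-axis deg 11.03 z [-3.e-04 -0.e+00 -1.e+00] F [-0.34  0.22 -1.5 ] open 0.0294 grip 15.0
need [ 0.001 -0.016  0.821] untilt rotvec units [-0.0002 -0.     -0.    ]
[-0.06156663 -0.10036018  0.02375946]
```

Emit:
step_arm --travel '[[0, 0, 0.15], [0, 0, 0.2], [0, 0, 0.2], [0, 0, 0.15], [0, 0, 0.06], [0, 0, 0]]' --angular '[[0, 0, 0], [0, 0, 0], [0, 0, 0], [0, 0, 0], [0, 0, 0], [0, 0, 0]]' --gripper '[0.2, 0.2, 0.2, 0.2, 0.2, 0.2]'

```text
t: 8.32
tcp_pos: [0.6522, -0.0454, 0.1]
eef_rot: [0.636, 0.772, -0.0, -0.0]
wrist_force: [0.3, 0.5, -0.9]
opening: 0.0294
grasp_force: 15.0
```

```bash
python3 -c "
from h import *
go([.6513,-.0455,.097]);print(sense()['ft_torque'])"
```

```text
t 8.325 tcp [ 0.6522 -0.0454  0.1   ] y-axis deg 11.03 z [-2.e-04  0.e+00 -1.e+00] F [ 0.33  0.48 -0.91] open 0.0294 grip 15.0
need [ 0.001 -0.017  0.061] untilt rotvec units [-0.0001 -0.     -0.    ]
[ 0.01686915 -0.10865967 -0.02624693]
```

Emit:
step_arm --travel '[[0, 0, 0.03], [0, 0, 0.02], [0, 0, 0.02], [0, 0, 0]]' --angular '[[0, 0, 0], [0, 0, 0], [0, 0, 0], [0, 0, 0]]' --gripper '[0.2, 0.2, 0.2, 0.2]'

```text
t: 8.82
tcp_pos: [0.6525, -0.0454, 0.0973]
eef_rot: [0.636, 0.772, 0.0, 0.0]
wrist_force: [-0.3, 0.6, 2.8]
opening: 0.0295
grasp_force: 15.0
```

Floor contact reached (force up by about 4 N, TCP z 0.0973 as expected). Releasing and rising.

Emit:
step_arm --travel '[[0, 0, 0], [0, 0, 0], [0, 0, 0], [0, 0, 0], [0, 0, -0.3], [0, 0, -0.8], [0, 0, -0.9], [0, 0, -0.5]]' --angular '[[0, 0, 0], [0, 0, 0], [0, 0, 0], [0, 0, 0], [0, 0, 0], [0, 0, 0], [0, 0, 0], [0, 0, 0]]' --gripper '[0.45, 0.55, 0.6, 0.6, 0.6, 0.6, 0.6, 0.6]'

```text
t: 9.82
tcp_pos: [0.6534, -0.0451, 0.2256]
eef_rot: [0.636, 0.772, 0.002, 0.002]
wrist_force: [-0.2, 0.6, -0.3]
opening: 0.0529
grasp_force: 0.0
```

```bash
python3 -c "
from h import *
go([.4843,-.331,.22])"
```

```text
t 9.825 tcp [ 0.6534 -0.0451  0.2256] y-axis deg 11.03 z [ 4.6e-03  4.0e-04 -1.0e+00] F [-0.21  0.58 -0.34] open 0.0529 grip 0.0
need [-4.966 -4.414  0.094] untilt rotvec units [0.0029 0.0003 0.    ]
```

Emit:
step_arm --travel '[[-0.3, -0.3, 0], [-0.75, -0.65, 0], [-0.75, -0.65, 0], [-0.75, -0.65, 0], [-0.75, -0.65, 0], [-0.75, -0.65, 0], [-0.6, -0.55, 0], [-0.32, -0.3, 0]]' --angular '[[0, 0, 0], [0, 0, 0], [0, 0, 0], [0, 0, 0], [0, 0, 0], [0, 0, 0], [0, 0, 0], [0, 0, 0]]' --gripper '[0.6, 0.6, 0.6, 0.6, 0.6, 0.6, 0.6, 0.6]'

```text
t: 10.82
tcp_pos: [0.4792, -0.335, 0.2202]
eef_rot: [0.638, 0.77, -0.002, -0.002]
wrist_force: [-0.0, -0.1, 0.4]
opening: 0.0525
grasp_force: 0.0
```

Emit:
step_arm --travel '[[0, 0, 0.5], [0, 0, 0.5], [0, 0, 0.5], [0, 0, 0.5], [0, 0, 0.3], [0, 0, 0], [0, 0, 0]]' --angular '[[0, 0, 0], [0, 0, 0], [0, 0, 0], [0, 0, 0], [0, 0, 0], [0, 0, 0], [0, 0, 0]]' --gripper '[0.65, 0.65, 0.65, 0.65, 0.65, 0.65, 0.65]'

```text
t: 11.7
tcp_pos: [0.4839, -0.3318, 0.1073]
eef_rot: [0.636, 0.772, 0.0, 0.0]
wrist_force: [0.2, 0.7, 0.6]
opening: 0.0574
grasp_force: 0.0
```

```bash
python3 -c "
from h import *
go([.485,-.331,.01])
S=camera('side');T=camera('top')
cv2.imwrite('pics/S4.png',S[:,:,::-1]);cv2.imwrite('pics/T4.png',T[:,:,::-1])
a=cv2.resize(S[280:400,175:295],None,fx=5,fy=5)
b=cv2.resize(S[170:290,260:300],None,fx=5,fy=5);b=cv2.resize(S[170:290,280:320],None,fx=5,fy=5)
cv2.imwrite('pics/s4.png',np.hstack([a,b])[:,:,::-1])"
```

```text
t 11.7 tcp [ 0.4839 -0.3318  0.1073] y-axis deg 11.02 z [ 8.e-04 -5.e-04 -1.e+00] F [0.17 0.67 0.55] open 0.0574 grip 0.0
need [0.013 0.023 1.947] untilt rotvec units [ 0.0004  0.0004 -0.    ]
```

View pics/s4.png

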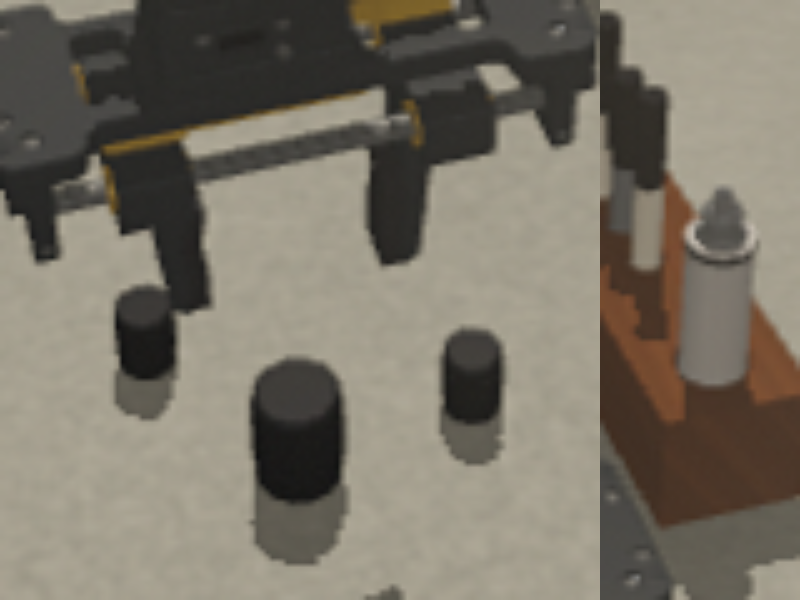

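The marker stands upright in the well, shoulder at about (303.5,217.1). The open fingers (midpoint (233,336)) are centred above the big cap, whose top is at (234,357.5). The small caps are clear of both fingers.

Emit:
step_arm --travel '[[0.02, 0.02, 0.3], [0, 0, 0.5], [0, 0, 0.5], [0, 0, 0.4], [0, 0, 0.22], [0, 0, 0], [0, 0, 0]]' --angular '[[0, 0, 0], [0, 0, 0], [0, 0, 0], [0, 0, 0], [0, 0, 0], [0, 0, 0], [0, 0, 0]]' --gripper '[0.65, 0.65, 0.65, 0.65, 0.65, 0.65, 0.65]'

```text
t: 12.68
tcp_pos: [0.4851, -0.3305, 0.0114]
eef_rot: [0.636, 0.772, 0.0, 0.001]
wrist_force: [1.3, 0.3, 0.1]
opening: 0.0576
grasp_force: 0.0
```

Emit:
step_arm --travel '[[0, 0, 0], [0, 0, 0], [0, 0, 0], [0, 0, 0], [0, 0, 0], [0, 0, 0], [0, 0, 0], [0, 0, 0]]' --angular '[[0, 0, 0], [0, 0, 0], [0, 0, 0], [0, 0, 0], [0, 0, 0], [0, 0, 0], [0, 0, 0], [0, 0, 0]]' --gripper '[0.5, 0.45, 0.4, 0.36, 0.3, 0.25, 0.2, 0.2]' --squeeze 30

```text
t: 13.68
tcp_pos: [0.4847, -0.3304, 0.0109]
eef_rot: [0.636, 0.772, 0.0, 0.0]
wrist_force: [-0.8, -1.2, 3.6]
opening: 0.0313
grasp_force: 30.0
```

```bash
python3 -c "
from h import *
go([.485,-.331,.01])
S=camera('side');T=camera('top')
cv2.imwrite('pics/S5.png',S[:,:,::-1]);cv2.imwrite('pics/T5.png',T[:,:,::-1])
a=cv2.resize(S[330:390,195:275],None,fx=6,fy=6)
b=cv2.resize(S[200:260,280:330],None,fx=6,fy=6)
cv2.imwrite('pics/s5.png',np.hstack([a,b])[:,:,::-1])"
```

```text
t 13.675 tcp [ 0.4847 -0.3304  0.0109] y-axis deg 11.03 z [ 3.e-04 -2.e-04 -1.e+00] F [-0.82 -1.18  3.63] open 0.0313 grip 30.0
need [-0.014  0.003  0.018] untilt rotvec units [0.0002 0.0002 0.    ]
```

View pics/s5.png

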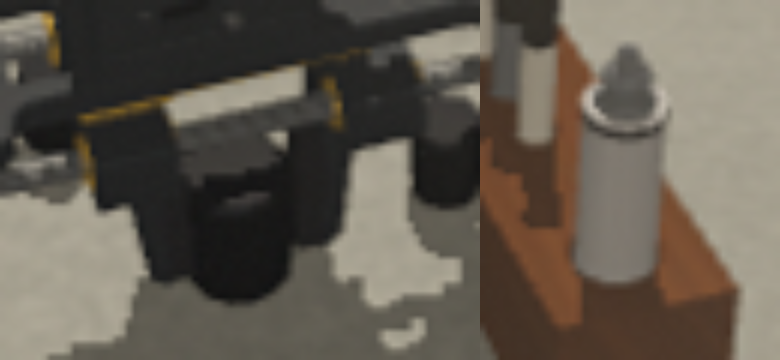

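The cap is gripped between the fingers (opening 31.3 mm, cap upright in the left panel), and the small caps have not moved. The marker shoulder is at side (303.8,216.9). I now measure it in the top view as well.

Run:
```python
from h import *
T=cv2.imread("pics/T5.png");S=cv2.imread("pics/S5.png")
u,v=proj("top",[.6525,-.0454,.127]).round().astype(int);print(u,v)
cv2.imwrite("pics/t5.png",np.hstack([cv2.resize(T[v-20:v+20,u-20:u+20],None,fx=10,fy=10),cv2.resize(S[197:237,284:324],None,fx=10,fy=10)]))
```

```text
291 173
```

View pics/t5.png

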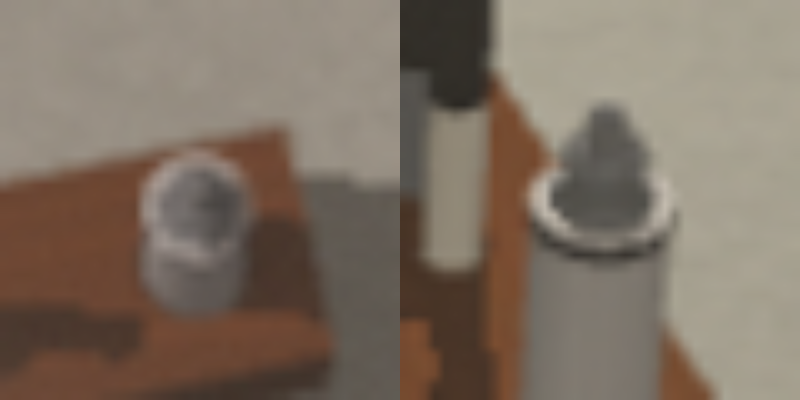

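Top panel: shoulder ring centre at (290.1,172.7). Side panel: (303.8,216.5). The marker is upright in the well.

Run:
```python
from h import *
for n,a,b in(("side",(303.8,216.5),(234.2,357.6)),("top",(290.1,172.7),(388,238.4))):
    s,c=plane(n,a,.127),plane(n,b,.042);print(n,s.round(4),c.round(4),"goal tcp",(s-c+[.4847,-.3304,0])[:2].round(4))
print(tri((303.8,216.5),(290.1,172.7)))
go([.6525,-.046,.22])
```

```text
side [ 0.6518 -0.0458  0.127 ] [ 0.4854 -0.3313  0.042 ] goal tcp [ 0.6511 -0.0449]
top [ 0.6528 -0.044   0.127 ] [ 0.482  -0.3302  0.042 ] goal tcp [ 0.6556 -0.0441]
(array([ 0.65265871, -0.04396646,  0.1257364 ]), np.float64(0.0008749093715544695))
t 13.775 tcp [ 0.4847 -0.3304  0.0109] y-axis deg 11.02 z [ 3.e-04 -2.e-04 -1.e+00] F [ 0.09 -0.24  4.09] open 0.0313 grip 30.0
need [ 4.94   4.383 -4.183] untilt rotvec units [ 0.0001  0.0002 -0.    ]
```

Emit:
step_arm --travel '[[0, 0, -0.3], [0, 0, -0.7], [0, 0, -0.8], [0, 0, -0.8], [0, 0, -0.8], [0, 0, -0.55], [0, 0, -0.2], [0, 0, 0]]' --angular '[[0, 0, 0], [0, 0, 0], [0, 0, 0], [0, 0, 0], [0, 0, 0], [0, 0, 0], [0, 0, 0], [0, 0, 0]]' --gripper '[0.2, 0.2, 0.2, 0.2, 0.2, 0.2, 0.2, 0.2]'

```text
t: 14.78
tcp_pos: [0.4844, -0.3303, 0.2184]
eef_rot: [0.636, 0.772, -0.0, 0.0]
wrist_force: [0.2, 0.2, -1.1]
opening: 0.0313
grasp_force: 30.0
```

Emit:
step_arm --travel '[[0.35, 0.3, 0], [0.7, 0.62, 0], [0.75, 0.66, 0], [0.75, 0.66, 0], [0.75, 0.66, 0], [0.75, 0.66, 0], [0.55, 0.5, 0], [0.3, 0.28, 0]]' --angular '[[0, 0, 0], [0, 0, 0], [0, 0, 0], [0, 0, 0], [0, 0, 0], [0, 0, 0], [0, 0, 0], [0, 0, 0]]' --gripper '[0.2, 0.2, 0.2, 0.2, 0.2, 0.2, 0.2, 0.2]'

```text
t: 15.78
tcp_pos: [0.6505, -0.0458, 0.2165]
eef_rot: [0.635, 0.773, -0.001, -0.001]
wrist_force: [-0.7, 0.2, -1.1]
opening: 0.0312
grasp_force: 30.0
```

Emit:
step_arm --travel '[[0, 0, 0], [0, 0, 0], [0, 0, 0]]' --angular '[[0, 0, 0], [0, 0, 0], [0, 0, 0]]' --gripper '[0.2, 0.2, 0.2]'

```text
t: 16.15
tcp_pos: [0.65, -0.0507, 0.2181]
eef_rot: [0.637, 0.771, -0.001, 0.0]
wrist_force: [-0.4, -0.4, 0.2]
opening: 0.0315
grasp_force: 30.0
```

```bash
python3 -c "
from h import *
go([.6523,-.0446,.17])"
```

```text
t 16.15 tcp [ 0.65   -0.0507  0.2181] y-axis deg 10.87 z [-7.0e-04 -1.6e-03 -1.0e+00] F [-0.41 -0.36  0.15] open 0.0315 grip 30.0
need [0.113 0.068 0.962] untilt rotvec units [-0.0007  0.0009 -0.    ]
```

Emit:
step_arm --travel '[[0.1, 0.06, 0.4], [0, 0, 0.45], [0, 0, 0], [0, 0, 0], [0, 0, 0], [0, 0, 0]]' --angular '[[0, 0, 0], [0, 0, 0], [0, 0, 0], [0, 0, 0], [0, 0, 0], [0, 0, 0]]' --gripper '[0.2, 0.2, 0.2, 0.2, 0.2, 0.2]'

```text
t: 16.9
tcp_pos: [0.6531, -0.0428, 0.1764]
eef_rot: [0.636, 0.772, 0.0, 0.001]
wrist_force: [-0.6, 0.5, 0.1]
opening: 0.0315
grasp_force: 30.0
```

```bash
python3 -c "
from h import *
go([.6523,-.0446,.155])
S=camera('side')
cv2.imwrite('pics/S6.png',S[:,:,::-1])
cv2.imwrite('pics/s6.png',cv2.resize(S[160:250,265:345],None,fx=6,fy=6)[:,:,::-1])
p=sense()['tcp_pos'];print(proj('side',p-[0,0,.0109]),proj('side',[.6523,-.0446,.136]))"
```

```text
t 16.9 tcp [ 0.6531 -0.0428  0.1764] y-axis deg 11.02 z [ 1.3e-03 -1.0e-04 -1.0e+00] F [-0.57  0.53  0.15] open 0.0315 grip 30.0
need [-0.032 -0.023  0.429] untilt rotvec units [0.0008 0.0002 0.    ]
[305.1250391  200.56546316] [304.15284685 212.67402725]
```

View pics/s6.png

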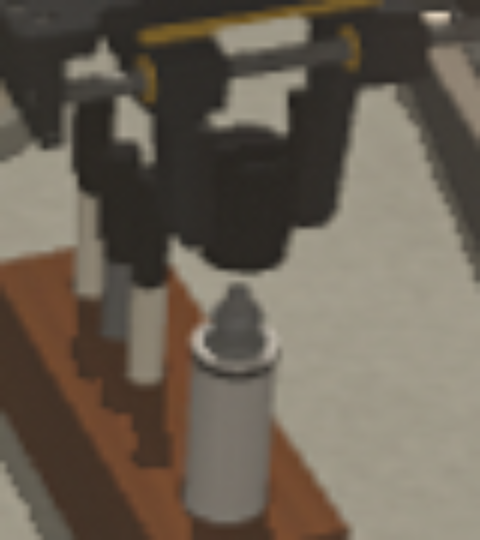

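The cap's rim centre is at crop (245,265) and the marker axis there is at about (239,265), so the cap is about 1 px (2 mm) too far along +x. Correcting.

Emit:
step_arm --travel '[[-0.03, -0.035, 0.1], [0, 0, 0], [0, 0, 0], [0, 0, 0]]' --angular '[[0, 0, 0], [0, 0, 0], [0, 0, 0], [0, 0, 0]]' --gripper '[0.2, 0.2, 0.2, 0.2]'

```text
t: 17.45
tcp_pos: [0.6513, -0.0445, 0.1708]
eef_rot: [0.636, 0.772, 0.0, 0.0]
wrist_force: [-0.1, -0.4, 0.0]
opening: 0.0315
grasp_force: 30.0
```

```bash
python3 -c "
from h import *
go([.6518,-.0446,.155])
S=camera('side').max(2)
print(S[186:204,295:318].tolist().__repr__().replace('],','],\n'))
p=sense()['tcp_pos'];print(proj('side',p-[0,0,.0109]),proj('side',[.6523,-.0446,.136]))"
```

```text
t 17.45 tcp [ 0.6513 -0.0445  0.1708] y-axis deg 11.03 z [ 2.e-04  0.e+00 -1.e+00] F [-0.09 -0.36  0.03] open 0.0315 grip 30.0
need [-0.003  0.009  0.316] untilt rotvec units [0.0001 0.     0.    ]
[[49, 48, 46, 45, 46, 48, 51, 51, 52, 52, 52, 52, 52, 53, 52, 48, 41, 42, 44, 46, 47, 48, 48],
 [48, 49, 47, 46, 47, 49, 53, 51, 51, 52, 50, 43, 44, 44, 44, 43, 43, 44, 44, 46, 48, 48, 49],
 [47, 48, 48, 47, 45, 44, 44, 44, 43, 44, 43, 42, 42, 41, 42, 42, 42, 43, 45, 47, 47, 47, 50],
 [48, 47, 45, 46, 46, 43, 41, 41, 42, 41, 43, 42, 43, 46, 52, 49, 47, 43, 46, 46, 48, 48, 49],
 [49, 47, 48, 47, 45, 43, 43, 43, 45, 47, 49, 48, 48, 48, 48, 46, 46, 43, 44, 47, 49, 48, 49],
 [49, 48, 47, 47, 45, 42, 43, 44, 44, 47, 48, 48, 47, 45, 46, 45, 44, 42, 45, 46, 49, 50, 48],
 [48, 47, 47, 47, 44, 41, 43, 44, 43, 43, 44, 44, 43, 43, 43, 43, 43, 44, 44, 48, 48, 49, 49],
 [49, 49, 47, 48, 47, 43, 43, 45, 44, 43, 45, 43, 44, 43, 43, 44, 43, 44, 45, 48, 48, 49, 49],
 [48, 49, 47, 47, 46, 42, 43, 43, 42, 43, 43, 43, 43, 42, 43, 42, 44, 45, 45, 48, 48, 49, 49],
 [49, 48, 46, 47, 46, 43, 43, 43, 43, 44, 43, 4
[... 180 characters left out ...]
 43, 44, 43, 45, 44, 45, 44, 43, 43, 46, 48, 49, 48, 48],
 [49, 48, 47, 48, 45, 44, 43, 43, 43, 44, 44, 44, 45, 45, 45, 43, 44, 44, 46, 48, 47, 49, 47],
 [49, 48, 48, 47, 46, 43, 44, 43, 44, 44, 44, 45, 43, 43, 44, 44, 44, 43, 42, 44, 45, 43, 41],
 [49, 48, 48, 48, 47, 45, 43, 44, 44, 44, 45, 43, 44, 44, 44, 43, 41, 67, 83, 48, 76, 87, 75],
 [49, 48, 48, 48, 46, 44, 44, 42, 44, 44, 43, 44, 44, 44, 44, 44, 39, 89, 144, 156, 156, 156, 156],
 [47, 48, 48, 48, 46, 43, 44, 45, 43, 44, 44, 44, 44, 45, 44, 42, 38, 111, 167, 164, 163, 163, 163],
 [42, 42, 45, 46, 46, 43, 44, 44, 44, 43, 44, 44, 44, 45, 44, 41, 46, 116, 164, 159, 159, 160, 161]]
[304.32041526 203.28415853] [304.15284685 212.67402725]
```

Emit:
step_arm --travel '[[0, 0.01, 0.15], [0, 0, 0.15], [0, 0, 0.15], [0, 0, 0.04], [0, 0, 0], [0, 0, 0]]' --angular '[[0, 0, 0], [0, 0, 0], [0, 0, 0], [0, 0, 0], [0, 0, 0], [0, 0, 0]]' --gripper '[0.2, 0.2, 0.2, 0.2, 0.2, 0.2]'

```text
t: 18.25
tcp_pos: [0.6519, -0.0445, 0.1464]
eef_rot: [0.636, 0.772, 0.0, 0.0]
wrist_force: [-0.0, 0.0, -0.5]
opening: 0.0314
grasp_force: 30.0
```

```bash
python3 -c "
from h import *
go([.652,-.0446,.1379]);print(sense()['ft_torque'])"
```

```text
t 18.25 tcp [ 0.6519 -0.0445  0.1464] y-axis deg 11.03 z [ 5.e-04 -0.e+00 -1.e+00] F [-0.04  0.05 -0.48] open 0.0314 grip 30.0
need [-0.002  0.001  0.171] untilt rotvec units [0.0003 0.0001 0.    ]
[ 0.01096382 -0.12149967  0.05507046]
```

Emit:
step_arm --travel '[[0, 0, 0.03], [0, 0, 0.03], [0, 0, 0.03], [0, 0, 0]]' --angular '[[0, 0, 0], [0, 0, 0], [0, 0, 0], [0, 0, 0]]' --gripper '[0.2, 0.2, 0.2, 0.2]' --squeeze 45

```text
t: 18.75
tcp_pos: [0.6525, -0.0443, 0.1425]
eef_rot: [0.636, 0.772, 0.001, 0.001]
wrist_force: [0.1, 1.4, 4.7]
opening: 0.0311
grasp_force: 45.0
```

Emit:
step_arm --travel '[[0, 0, 0.03], [0, 0, 0.02], [0, 0, 0]]' --angular '[[0, 0, 0], [0, 0, 0], [0, 0, 0]]' --gripper '[0.2, 0.2, 0.2]'

```text
t: 19.12
tcp_pos: [0.6511, -0.0447, 0.1384]
eef_rot: [0.636, 0.772, -0.001, -0.001]
wrist_force: [0.5, -0.8, -2.3]
opening: 0.0311
grasp_force: 45.0
```

The force peaked and then dropped, so the click is passed. Pressing on to the hard stop.

Emit:
step_arm --travel '[[0, 0, 0.02], [0, 0, 0.02], [0, 0, 0]]' --angular '[[0, 0, 0], [0, 0, 0], [0, 0, 0]]' --gripper '[0.2, 0.2, 0.2]'

```text
t: 19.5
tcp_pos: [0.6522, -0.0443, 0.1379]
eef_rot: [0.636, 0.772, 0.0, 0.0]
wrist_force: [-0.7, 0.7, 4.7]
opening: 0.0314
grasp_force: 45.0
```

Emit:
step_arm --travel '[[0, 0, 0.03], [0, 0, 0.02], [0, 0, 0], [0, 0, 0]]' --angular '[[0, 0, 0], [0, 0, 0], [0, 0, 0], [0, 0, 0]]' --gripper '[0.2, 0.2, 0.2, 0.2]'

```text
t: 20.0
tcp_pos: [0.6533, -0.0441, 0.1378]
eef_rot: [0.636, 0.772, 0.001, 0.002]
wrist_force: [-3.2, -0.3, 16.4]
opening: 0.0311
grasp_force: 45.0
```

Emit:
step_arm --travel '[[0, 0, 0], [0, 0, 0], [0, 0, 0], [0, 0, 0], [0, 0, 0], [0, 0, 0], [0, 0, 0], [0, 0, 0]]' --angular '[[0, 0, 0], [0, 0, 0], [0, 0, 0], [0, 0, 0], [0, 0, 0], [0, 0, 0], [0, 0, 0], [0, 0, 0]]' --gripper '[0.2, 0.2, 0.2, 0.2, 0.2, 0.2, 0.2, 0.2]'

```text
t: 21.0
tcp_pos: [0.6533, -0.0442, 0.1378]
eef_rot: [0.636, 0.772, 0.001, 0.002]
wrist_force: [-2.2, 0.3, 17.0]
opening: 0.0312
grasp_force: 45.0
```

```bash
python3 -c "
from h import *
go([.652,-.0446,.1379])
S=camera('side')
cv2.imwrite('pics/s7.png',cv2.resize(S[170:270,255:345],None,fx=6,fy=6)[:,:,::-1])"
```

```text
t 21.0 tcp [ 0.6533 -0.0442  0.1378] y-axis deg 11.01 z [ 4.2e-03 -1.0e-04 -1.0e+00] F [-2.16  0.31 17.01] open 0.0312 grip 45.0
need [-0.004 -0.027 -0.003] untilt rotvec units [0.0026 0.0006 0.    ]
```

View pics/s7.png

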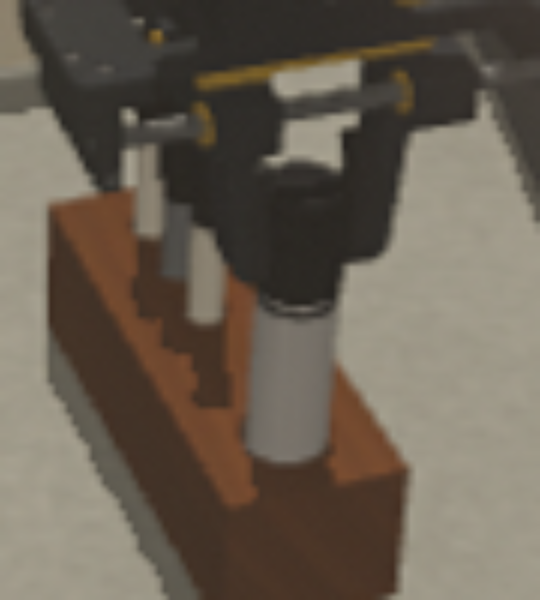

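The cap is seated on the shoulder: dark cap down to about crop (300,300), the black band just below it, and the marker upright in the well. The stall is at TCP z 0.1378 against an expected home of 0.1379, with a steady 17 N. Handing in.

```bash
python3 -c "
from workcell import *
print(sign_off())"
```

```text
the job is handed in; nothing more can be done
None
```

I handed the job in with the marker standing in the wide well and its cap pressed home past the click, under a steady push of about 17 N; the hand-in returned no verdict, so success is my own reading of the forces and pictures.

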